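Right the tipped valve body and hold the row against the sprung stop

ROBOT

A 6-joint arm with a two-finger parallel gripper is mounted at the origin on the work surface. World frame = base frame: x ahead of the robot, y to its left, z up, the work surface at z = 0. Lengths are in m, angles in rad, forces in N, time in s.
With the tool pointing down it reaches from about 0.35 to 0.85 m from the base axis. Payload 8.1 kg.
Tool frame: the origin (TCP) lies midway between the tips of the shut fingers; the grasp point (between the pads) lies 19 mm behind it; z points along the fingers, y is the direction in which the jaws open and shut (so a half turn about z gives the same grasp; the last joint's range is limited). The gripper opens to 93 mm and grips with 3 to 60 N. Pads are 15 mm wide; open, the fingers measure 128 mm over their backs; the gripper's body (75 mm by 188 mm) begins 65 mm behind the grasp point.
Start: joints at [-1.343, 0.13, 1.488, -0, 1.523, -0.085], TCP at [0.185, -0.571, 0.219] pointing down, gripper open.
Joint ranges: [-2.96, 2.96], [-0.89, 2.26], [0.02, 2.5], [-1.34, 4.48], [0, 2.73], [-2.66, 2.66]. Speed limits (rad/s): [2.39, 2.39, 2.79, 3.14, 3.14, 3.14].

INTERFACE

Orientations are given as a unit quaternion [x, y, z, w].
In Python, from station import manip gives the robot as it stands.
- The arm moves only by the tool arm_command, never from a script. Its argument "increments" is a list that holds one entry, the list of rows, each a list of 7 numbers: the shift along the tool's x, y, z in cm, then the turn, a rotation vector about the tool's x, y, z in degrees, then the closure, from 0 (fully open) to 1 (shut). A call has 1 to 20 rows; each row is the pose to reach, as a shift and turn from the pose measured when the call began, along the tool's axes at that moment; what a row does not reach only later rows make up. A row lasts 1/10 s, in which the tool goes at most 50 mm and 8.59 degrees, less where a joint would pass 70% of its speed; a pose out of reach is approached as far as the arm can. A call with a gripper value outside its range is refused whole. The fingers move at their own pace and stop on an object; "squeeze" is the grip in N (left out, the last holds). Time passes only in rows, so rows that repeat a pose let the fingers close. It gives the time, the measured TCP pose, the force and the opening at its end, in the units of the state.
- manip.read_state(): the state, without advancing time (a new reading comes with each control period).
- manip.capture(name): name is "side" or "top"; returns the picture (384x512x3 uint8, red, green, blue); there is no depth.
- manip.camera_info(name): a dict with "fx", "fy", "cx", "cy" (pixels), "position" and "rotation" of the camera in the world. Camera axes: x right, y down, z forward; pixel columns grow to the right and rows downward; lengths in m; the calibration is good to about 2 mm. A picture is of the moment at which its call begins. camera_info takes no time and is no camera call.
- manip.close_job(): hands the job in, once; it reports no verdict.
The state is a dict: "time_s": time; "joints": joint angles; "dq": joint speeds; "joint_efforts": joint torques, N m; "ee_pos": TCP position; "ee_rot": TCP orientation; "wrist_force": force on the tool from outside, world axes, zero at the start; "ft_torque": the same for the moment, N m; "width": opening from 0.0 (shut) to 1.0 (fully open).
Only numpy, scipy, OpenCV 4.12 (cv2) and the standard library are available. Lean on these libraries where they do the work, as an engineer would, in place of code of your own. Each camera call takes 0.05 s, during which the arm holds its last target. There are 200 camera calls.

TASK

One of the three valve bodies in the clamping fixture's lane has tipped over: stand it upright in the lane, neck up, and then push all three together as one tight upright row against the spring-loaded stop plate at the lane's end, without knocking the others over or disturbing the loose things around. Keep pressing on the row so that the stop plate is steadily pushed back to about half of its 25 mm travel (about 9 N), never to its end, and finish while still holding it like that, as a third hand for the mechanic who will fasten the clamp bar.

Things in the scene. Friction and masses are not known exactly. Their poses are not given: they have to be found in the camera images.
- fixture: fixed steel plate 240 (x) x 540 (y) x 10 mm; origin on the bench under the lane's centre line, lane floor 10 mm above it. The lane runs along y between two rails 6 mm high, 8 thick, 56 mm apart inside, y = -245 (open end) to +210 mm; sprung stop plate at the +y end. Valve bodies start near y = -150, 0, +150. Four studs, diameter 12, 14 mm high, at x = +-58, y = -215 and +200.
- stop_face (a point): centre of the stop plate's pressing face, which looks to the fixture's -y; upright steel plate 66 wide x 38 high x 8 mm, its lower edge on the lane floor; at rest the face is at fixture y = +222 mm
- stop (a joint): how far the stop plate is pushed back towards the fixture's +y, in m: 0 at rest, 0.025 at its end of travel; a linear spring without preload, 700 N/m (10 mm = 7 N), returns it
- valve_a_mid (a point): one of three alike valve bodies in any order: aluminium cylinder, diameter 50, height 60 mm, with a steel neck, diameter 24, height 20 mm, on top (80 in all, 0.25 kg). Point on its axis half-way up, 40 mm from the foot; z axis from foot to neck. This one starts upright.
- valve_b_mid (a point): one of three alike valve bodies in any order: aluminium cylinder, diameter 50, height 60 mm, with a steel neck, diameter 24, height 20 mm, on top (80 in all, 0.25 kg). Point on its axis half-way up, 40 mm from the foot; z axis from foot to neck. This one starts tipped over, lying along the lane with its neck pointing roughly to the fixture's -y.
- valve_c_mid (a point): one of three alike valve bodies in any order: aluminium cylinder, diameter 50, height 60 mm, with a steel neck, diameter 24, height 20 mm, on top (80 in all, 0.25 kg). Point on its axis half-way up, 40 mm from the foot; z axis from foot to neck. This one starts upright.
- nut_a: bystander, leave alone: brass hex nut, 36 mm across flats, 19 mm high, lying on the fixture plate on the far side of the lane; origin at the centre of its underside
- nut_b: bystander, leave alone: the same kind of nut, on the near (robot) side of the lane; origin at the centre of its underside
- clamp_bar: bystander, leave alone: flat steel bar 25 x 200 x 8 mm lying on the fixture plate parallel to the lane, far side; origin at the centre of its underside
- oil: bystander, leave alone: upright grey bottle, diameter 64, height 170 mm, on the bench to the robot's left; origin at the centre of its underside
- bearing: bystander, leave alone: steel ring, diameter 90, height 25 mm, on the bench to the right; origin at the centre of its underside
- carton: bystander, leave alone: cardboard box 110 x 160 x 80 mm on the bench at the far right; origin at the centre of its underside
Mind the look-alikes: they are no part of the job. Leave any yellow look-alike of the part that bears valve_b_mid alone.

How it is judged:
By the outcome, as a careful person would: the job done as asked, in the order asked, and still so for the second after the job is handed in, while the arm keeps its last pose, push and grip.
It also fails if it takes over 67 s, if anything falls off the work surface, if the arm or the gripper's body presses on something with over 40 N, if the wrist force passes 120 N, or if a joint passes its speed limit or range.

## Working session

There is one attempt and no reset: what is moved stays moved. The work goes in short steps, Python scripts to look and compute and a tool call to move; the robot and the scene stay as the last step left them, time stands still between calls to the robot, and variables do not carry over. Pictures are saved under pics/ and viewed, about 8 in all and at most 12, crops included, and the job is handed in when it is done.

Besides the shell and the picture viewer there is one more tool, called after "Emit:" as name(argument=value, ...) on one line, values as JSON. arm_command: Moves the arm, as the interface text tells. Its arguments: {"type":"object","properties":{"increments":{"type":"array"},"squeeze":{"type":"number"}},"required":["increments"]}

```bash
mkdir -p pics; ls
python3 - <<'E'
from station import manip
import cv2
s=manip.read_state(); print(s)
for n in("side","top"):
    i=manip.camera_info(n); print(n,i)
    cv2.imwrite(f"pics/{n}0.png",cv2.cvtColor(manip.capture(n),cv2.COLOR_RGB2BGR))
E
```

```text
pics
{'time_s': 0.0, 'joints': array([-1.34337361e+00,  1.31158889e-01,  1.48928142e+00, -3.42486375e-05,
        1.52301690e+00, -8.53861629e-02]), 'dq': array([-1.87082831e-03, -5.20692756e-04, -1.09139246e-03, -9.06016539e-05,
       -9.69274784e-04,  5.73628609e-05]), 'joint_efforts': array([-1.76770202e-03, -5.59852374e+01, -4.91757882e+01,  7.67697953e-02,
        3.53360258e-02, -1.64443145e-04]), 'ee_pos': array([ 0.18452485, -0.57031042,  0.21758765]), 'ee_rot': array([ 9.87793180e-01,  1.55768304e-01, -8.32138996e-05, -9.28712514e-04]), 'wrist_force': array([-0.46878542,  0.42100706, -0.07759473]), 'ft_torque': array([0.05831263, 0.04854086, 0.00891251]), 'width': 1.0002148340735981}
side {'fx': 447.26493129574993, 'fy': 447.26493129574993, 'cx': 255.0589026453873, 'cy': 192.1095660818745, 'position': array([0.06880035, 0.85919412, 1.11049459]), 'rotation': array([-0.21422586,  0.91026244, -0.34293551,  0.0890214 ])}
top {'fx': 393.5758496359736, 'fy': 393.5758496359736, 'cx': 259.31821880996387, 'cy': 194.1922525694628, 'position': array([0.39957746, 0.04736292, 1.58277895]), 'rotation': array([-0.70075339,  0.71189211, -0.03902473,  0.02512733])}
```

View pics/top0.png

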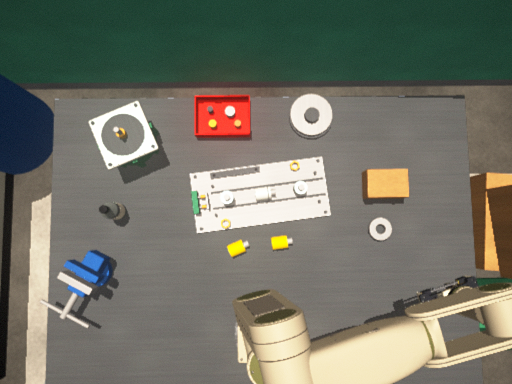

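View pics/side0.png

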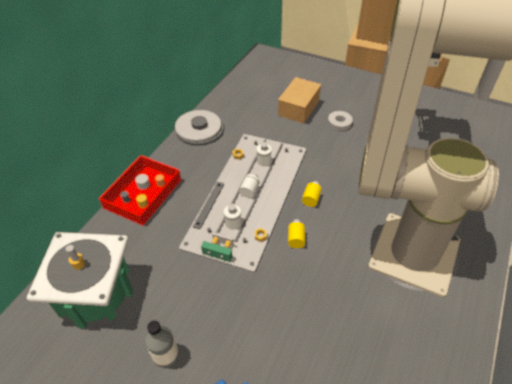

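Both views show the fixture near top pixel (260,195). The tipped valve is in the middle at about (265,195) with its neck to the right, which is fixture -y. The upright valves are at (228,199) and (301,188), and two yellow look-alikes lie on the near side. Next I'll measure the positions.

```bash
cat > h.py <<'E'
import numpy as np,cv2
from scipy.spatial.transform import Rotation as R
from station import manip
def cam(n):
    i=manip.camera_info(n); return i,R.from_quat(i["rotation"]).as_matrix(),np.array(i["position"])
def ray(n,uv,z):
    i,M,p=cam(n); d=M@np.array([(uv[0]-i["cx"])/i["fx"],(uv[1]-i["cy"])/i["fy"],1]); return p+d*(z-p[2])/d[2]
def proj(n,P):
    i,M,p=cam(n); c=M.T@(np.array(P)-p); return np.array([i["fx"]*c[0]/c[2]+i["cx"],i["fy"]*c[1]/c[2]+i["cy"]])
E
python3 - <<'E'
from h import *
t=cv2.imread("pics/top0.png"); s=cv2.imread("pics/side0.png")
hsv=cv2.cvtColor(t,cv2.COLOR_BGR2HSV)
m=((hsv[...,2]>140)&(hsv[...,1]<60)).astype(np.uint8); k=np.zeros_like(m);k[150:237,180:335]=1;m*=k
m=cv2.morphologyEx(m,cv2.MORPH_OPEN,np.ones((3,3)))
c=max(cv2.findContours(m,0,1)[0],key=cv2.contourArea); r=cv2.minAreaRect(c); b=cv2.boxPoints(r)
W=np.array([ray("top",q,.01) for q in b]); print(r,W.round(4)); print(np.linalg.norm(np.diff(W,axis=0),axis=1),W.mean(0))
cv2.imwrite("pics/t1.png",cv2.resize(t[150:260,180:340],None,fx=5,fy=5,interpolation=cv2.INTER_CUBIC))
cv2.imwrite("pics/s1.png",cv2.resize(s[125:270,175:335],None,fx=4,fy=4,interpolation=cv2.INTER_CUBIC))
E
```

```text
((258.657470703125, 188.00125122070312), (74.36083221435547, 136.59544372558594), 82.32103729248047) [[ 0.6841  0.3085  0.01  ]
 [ 0.7521 -0.2412  0.01  ]
 [ 0.4516 -0.2719  0.01  ]
 [ 0.3879  0.2692  0.01  ]]
[0.55388196 0.30212658 0.54474411] [0.56891963 0.0161397  0.01      ]
```

View pics/t1.png

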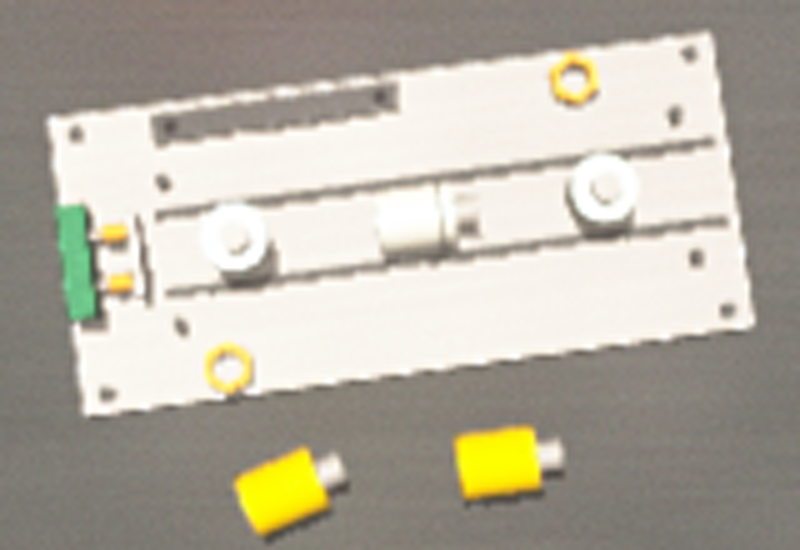

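View pics/s1.png

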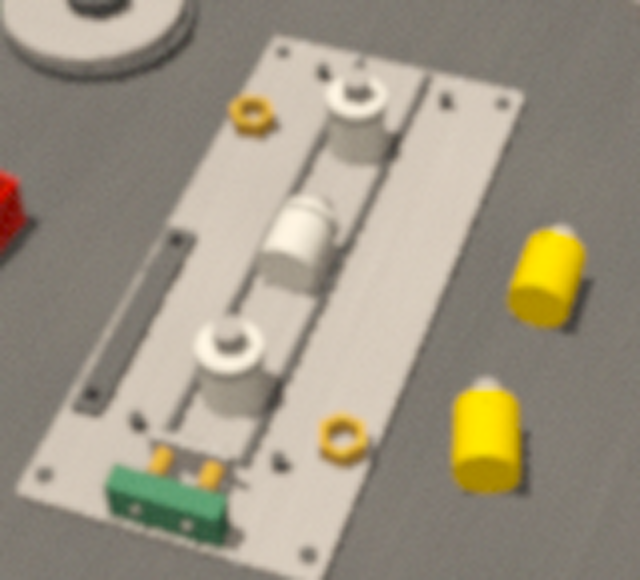

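Run:
```python
from h import *
T=lambda u,v:(180+(u+.5)/5-.5,150+(v+.5)/5-.5)
S=lambda u,v:(175+(u+.5)/4-.5,125+(v+.5)/4-.5)
ct=[ray("top",T(*q),.01)[:2] for q in[(50,118),(712,33),(753,325),(87,415)]]
cs=[ray("side",S(*q),.01)[:2] for q in[(18,490),(275,38),(523,93),(322,582)]]
loc=np.array([[.12,.27],[.12,-.27],[-.12,-.27],[-.12,.27]])
for c in(ct,cs,(np.array(ct)+cs)/2):
    c=np.array(c); mu=c.mean(0); A=(c-mu).T@loc; th=np.arctan2(A[1,0]-A[0,1],A[0,0]+A[1,1]); 
    print(mu.round(4),np.degrees(th),(c-mu-loc@np.array([[np.cos(th),np.sin(th)],[-np.sin(th),np.cos(th)]])).round(4).tolist())
F=lambda p:(np.array([[np.cos(th),np.sin(th)],[-np.sin(th),np.cos(th)]])@(p[:2]-mu)).round(4)
for n,f,q,z in[("top",T,(604,186),.09),("side",S,(359,90),.09),("top",T,(237,238),.09),("side",S,(231,330),.09),
  ("top",T,(380,230),.035),("top",T,(440,220),.06),("top",T,(480,218),.047),("side",S,(316,200),.04)]:
    p=ray(n,f(*q),z); print(n,q,p.round(4),F(p))
```

```text
[0.5436 0.0124] 6.659770290526883 [[-0.0001, -0.0004], [-0.0005, -0.0001], [0.0004, 0.0022], [0.0001, -0.0017]]
[0.5409 0.0109] 7.084890456710947 [[0.0004, -0.0019], [-0.0018, 0.0026], [0.001, 0.001], [0.0004, -0.0017]]
[0.5423 0.0117] 6.872021333969596 [[0.0002, -0.0011], [-0.0012, 0.0013], [0.0007, 0.0016], [0.0003, -0.0017]]
top (604, 186) [ 0.5612 -0.1407  0.09  ] [ 0.0006 -0.1535]
side (359, 90) [ 0.5524 -0.1324  0.09  ] [-0.0072 -0.1442]
top (237, 238) [0.5256 0.1399 0.09  ] [-0.0012  0.1293]
side (231, 330) [0.5234 0.143  0.09  ] [-0.003   0.1326]
top (380, 230) [0.5348 0.0305 0.035 ] [-0.0051  0.0196]
top (440, 220) [ 0.5398 -0.016   0.06  ] [-0.0058 -0.0272]
top (480, 218) [ 0.5421 -0.048   0.047 ] [-0.0073 -0.0592]
side (316, 200) [ 0.5496 -0.0455  0.04  ] [ 0.0004 -0.0577]
```

```bash
cat >> h.py <<'E'
O=np.array([.5425,.0117,0]); RF=R.from_euler("z",6.85,degrees=True)
def f2w(p): return O+RF.apply(p)
def w2f(p): return RF.inv().apply(np.array(p)-O)
def go(g,lean,back=.019):
    """increment taking the point `back` behind the TCP to fixture point g; lean deg: tool body towards -y"""
    a=np.radians(lean); c,s=np.cos(a),np.sin(a)
    Rt=RF*R.from_matrix(np.array([[0,1,0],[c,0,s],[s,0,-c]]))
    st=manip.read_state(); R0=R.from_quat(st["ee_rot"]); tcp=f2w(g)+Rt.apply([0,0,back])
    d=R0.inv().apply(tcp-st["ee_pos"])*100; v=np.degrees((R0.inv()*Rt).as_rotvec())
    print("cm",d.round(2),"deg",v.round(2))
def show():
    st=manip.read_state(); R0=R.from_quat(st["ee_rot"]); z=RF.inv().apply(R0.apply([0,0,1]))
    print("t",round(st["time_s"],2),"tcp_f",w2f(st["ee_pos"]).round(4),"grasp_f",w2f(st["ee_pos"]-.019*R0.apply([0,0,1])).round(4),"toolz_f",z.round(3),
     "F_f",RF.inv().apply(st["wrist_force"]).round(2),"w",round(st["width"],3),"q",np.array(st["joints"]).round(2))
E
python3 -c "
from h import *
show(); go([0,-.010,.20],40)"
```

```text
t 0.1 tcp_f [-0.4248 -0.5352  0.2177] grasp_f [-0.4248 -0.5353  0.2367] toolz_f [-0.     0.002 -1.   ] F_f [0.85 0.13 0.51] w 1.0 q [-1.34  0.13  1.49 -0.    1.52 -0.09]
cm [ 52.01 -44.58   3.31] deg [ 27.4   33.3  -75.51]
```

Emit:
arm_command(increments=[[[52,-44.6,3.3,27.4,33.3,-75.5,0.2],[52,-44.6,3.3,27.4,33.3,-75.5,0.2],[52,-44.6,3.3,27.4,33.3,-75.5,0.2],[52,-44.6,3.3,27.4,33.3,-75.5,0.2],[52,-44.6,3.3,27.4,33.3,-75.5,0.2],[52,-44.6,3.3,27.4,33.3,-75.5,0.2],[52,-44.6,3.3,27.4,33.3,-75.5,0.2],[52,-44.6,3.3,27.4,33.3,-75.5,0.2],[52,-44.6,3.3,27.4,33.3,-75.5,0.2],[52,-44.6,3.3,27.4,33.3,-75.5,0.2],[52,-44.6,3.3,27.4,33.3,-75.5,0.2],[52,-44.6,3.3,27.4,33.3,-75.5,0.2],[52,-44.6,3.3,27.4,33.3,-75.5,0.2],[52,-44.6,3.3,27.4,33.3,-75.5,0.2],[52,-44.6,3.3,27.4,33.3,-75.5,0.2],[52,-44.6,3.3,27.4,33.3,-75.5,0.2],[52,-44.6,3.3,27.4,33.3,-75.5,0.2],[52,-44.6,3.3,27.4,33.3,-75.5,0.2]]])

```text
time_s: 1.9
ee_pos: [0.5418, 0.0129, 0.1854]
ee_rot: [0.624, 0.702, 0.227, -0.256]
wrist_force: [0.6, -0.2, 0.1]
width: 0.801
```

```bash
python3 -c "
from h import *
show(); go([0,-.010,.10],40); go([0,-.010,.039],40)
s=manip.capture('side')[...,::-1]
cv2.imwrite('pics/s2.png',cv2.resize(s[80:290,140:400],None,fx=3,fy=2.8,interpolation=cv2.INTER_CUBIC))"
```

```text
t 1.9 tcp_f [-0.0005  0.0012  0.1854] grasp_f [-0.0006 -0.011   0.2   ] toolz_f [ 0.001  0.643 -0.766] F_f [ 0.58 -0.27  0.09] w 0.801 q [-0.46  0.25  1.57  0.57  1.72 -0.61]
cm [-6.35  0.06  7.72] deg [ 0.05  0.01 -0.08]
cm [-10.27   0.06  12.4 ] deg [ 0.05  0.01 -0.08]
```

View pics/s2.png

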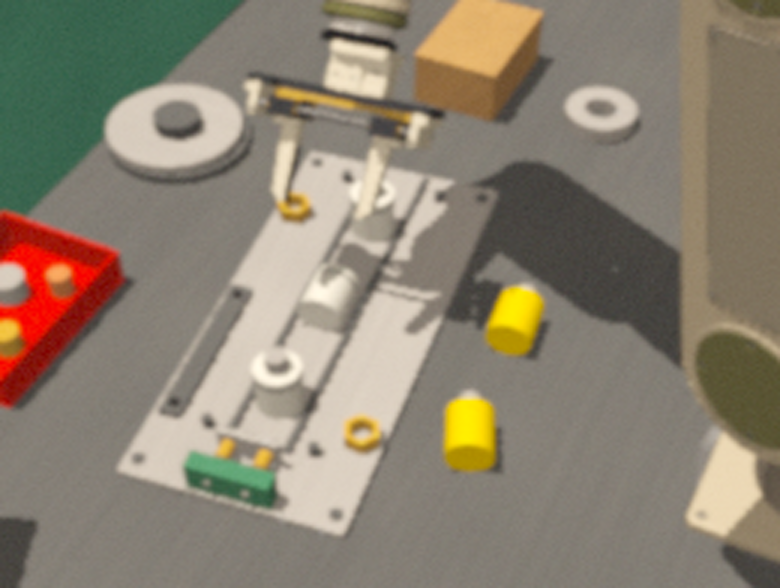

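The tool leans back towards -y, and the jaws straddle the lane above the lying valve, around crop pixel (330,290). Now I'll descend.

Emit:
arm_command(increments=[[[-2.6,0.06,3.1,0,0,0,0.2],[-5.2,0.06,6.2,0,0,0,0.2],[-7.2,0.06,8.7,0,0,0,0.2],[-8.7,0.06,10.5,0,0,0,0.2],[-9.6,0.06,11.6,0,0,0,0.2],[-10.2,0.06,12.3,0,0,0,0.2],[-10.2,0.06,12.3,0,0,0,0.2],[-10.2,0.06,12.3,0,0,0,0.2]]])

```text
time_s: 2.75
ee_pos: [0.5431, 0.0133, 0.0267]
ee_rot: [0.624, 0.703, 0.227, -0.255]
wrist_force: [0.7, 0.2, 0.1]
width: 0.798
```

```bash
python3 -c "
from h import *
show()
s=manip.capture('side')[...,::-1];t=manip.capture('top')[...,::-1]
a=cv2.resize(s[130:230,180:310],None,fx=4,fy=4,interpolation=cv2.INTER_CUBIC);b=cv2.resize(t[150:250,200:270],None,fx=4,fy=4,interpolation=cv2.INTER_CUBIC)
cv2.imwrite('pics/s3.png',np.hstack([a,b]))"
```

```text
t 2.75 tcp_f [0.0008 0.0016 0.0267] grasp_f [ 0.0008 -0.0106  0.0413] toolz_f [ 0.002  0.642 -0.766] F_f [0.76 0.09 0.07] w 0.798 q [-0.46  0.47  1.63  0.57  1.49 -0.76]
```

View pics/s3.png

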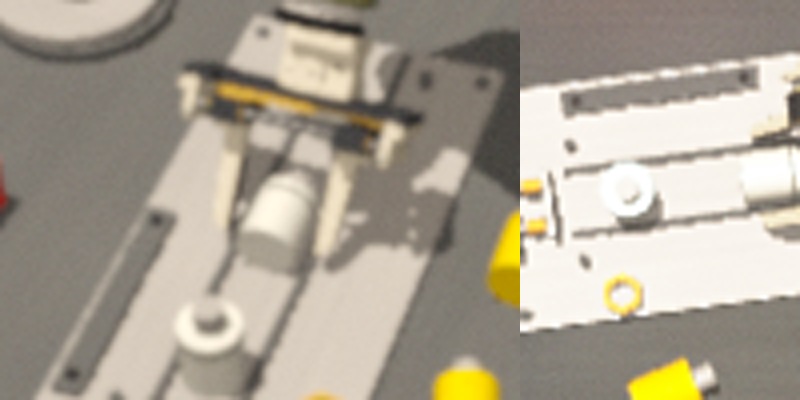

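Fingers sit on both sides of the lying body, clear of both neighbours. I'll close them, then lift.

Emit:
arm_command(increments=[[[-0.2,0,0.25,0,0,0,0.2],[-0.2,0,0.25,0,0,0,1],[-0.2,0,0.25,0,0,0,1],[-0.2,0,0.25,0,0,0,1],[-0.2,0,0.25,0,0,0,1],[-0.2,0,0.25,0,0,0,1],[-0.2,0,0.25,0,0,0,1],[-0.2,0,0.25,0,0,0,1],[0.4,0,-0.5,0,0,0,1],[1.7,0,-2,0,0,0,1],[3.2,0,-3.9,0,0,0,1],[5.2,0,-6.2,0,0,0,1],[6.4,0,-7.7,0,0,0,1],[6.4,0,-7.7,0,0,0,1]]], squeeze=35)

```text
time_s: 4.25
ee_pos: [0.5452, 0.0121, 0.1303]
ee_rot: [0.624, 0.704, 0.228, -0.252]
wrist_force: [1.3, -0.2, -3.2]
width: 0.533
```

```bash
python3 -c "
from h import *
show(); go([0,-.020,.14],-50);go([0,-.020,.14],-45)"
```

```text
t 4.25 tcp_f [0.0027 0.     0.1303] grasp_f [ 0.0026 -0.0121  0.1449] toolz_f [ 0.007  0.639 -0.769] F_f [ 1.23 -0.38 -3.22] w 0.533 q [-0.46  0.32  1.61  0.57  1.63 -0.67]
cm [-2.82 -0.26 -2.02] deg [  0.44 -89.75  -0.17]
cm [-2.81 -0.27 -1.85] deg [  0.45 -84.75  -0.15]
```

Emit:
arm_command(increments=[[[-0.3,-0.1,-0.3,0,-9,0,1],[-0.6,-0.1,-0.5,0,-17,0,1],[-0.9,-0.1,-0.7,0,-25,0,1],[-1.2,-0.2,-0.9,0,-33,0,1],[-1.5,-0.2,-1.1,0,-41,0,1],[-1.8,-0.2,-1.3,0,-49,0,1],[-2.1,-0.2,-1.5,0,-57,0,1],[-2.3,-0.2,-1.7,0,-65,0,1],[-2.5,-0.2,-1.8,0,-73,0,1],[-2.7,-0.2,-1.9,0,-81,0,1],[-2.8,-0.25,-2,0.4,-89.7,0,1],[-2.8,-0.25,-2,0.4,-89.7,0,1],[-2.8,-0.25,-2,0.4,-89.7,0,1]]])

```text
time_s: 5.55
ee_pos: [0.5455, -0.0218, 0.1251]
ee_rot: [0.601, 0.679, -0.281, 0.314]
wrist_force: [0.3, 0.0, -2.0]
width: 0.531
```

```bash
python3 -c "
from h import *
show(); go([0,-.020,.045],-50)
s=manip.capture('side')[...,::-1];t=manip.capture('top')[...,::-1]
a=cv2.resize(s[60:210,180:310],None,fx=3.5,fy=3.5,interpolation=cv2.INTER_CUBIC);b=cv2.resize(t[140:290,200:290],None,fx=3.5,fy=3.5,interpolation=cv2.INTER_CUBIC)
cv2.imwrite('pics/s4.png',np.hstack([a,b]))"
```

```text
t 5.55 tcp_f [-0.001  -0.0336  0.1251] grasp_f [-0.0009 -0.0191  0.1373] toolz_f [-0.003 -0.764 -0.645] F_f [ 0.33 -0.02 -2.02] w 0.531 q [ 0.39  0.29  1.74 -0.83  1.47  0.52]
cm [6.99 0.14 6.03] deg [-0.19 -0.18  0.18]
```

View pics/s4.png

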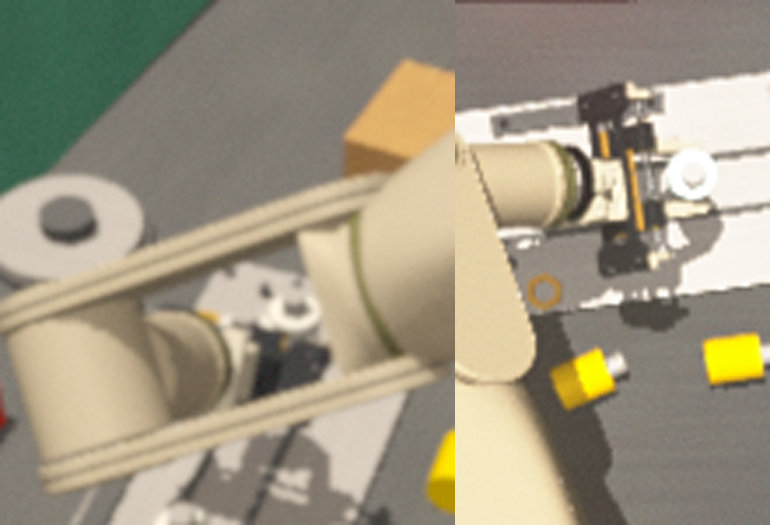

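The valve is upright in the grip (neck ring at right-crop pixel (690,173)), and the computed clearance of the leaning gripper over the +y valve is about 20 mm. Next I'll lower it.

Emit:
arm_command(increments=[[[2,0.1,1.8,0,0,0,1],[4,0.1,3.5,0,0,0,1],[5.5,0.14,4.8,0,0,0,1],[6.3,0.14,5.4,0,0,0,1],[6.7,0.14,5.75,0,0,0,1],[6.9,0.14,5.95,0,0,0,1],[7,0.14,6.03,0,0,0,1],[7,0.14,6.03,0,0,0,1]]])

```text
time_s: 6.45
ee_pos: [0.5495, -0.023, 0.0366]
ee_rot: [0.604, 0.677, -0.279, 0.315]
wrist_force: [-0.4, -0.4, -2.4]
width: 0.536
```

```bash
python3 -c "
from h import *
show(); go([0,-.020,.040],-50)"
```

```text
t 6.45 tcp_f [ 0.0028 -0.0353  0.0366] grasp_f [ 0.0028 -0.0208  0.0489] toolz_f [-0.    -0.763 -0.646] F_f [-0.45 -0.37 -2.36] w 0.536 q [ 0.38  0.45  1.74 -0.85  1.36  0.64]
cm [ 0.72 -0.28  0.51] deg [-0.02 -0.25 -0.26]
```

Emit:
arm_command(increments=[[[0.2,-0.15,0.15,0,0,0,1],[0.35,-0.28,0.3,0,0,0,1],[0.5,-0.28,0.4,0,0,0,1],[0.5,-0.28,0.4,0,0,0,1]]])

```text
time_s: 6.85
ee_pos: [0.5464, -0.0232, 0.0299]
ee_rot: [0.603, 0.677, -0.279, 0.315]
wrist_force: [-0.7, 0.2, -2.8]
width: 0.534
```

```bash
python3 -c "
from h import *
show()"
```

```text
t 6.85 tcp_f [-0.0003 -0.0351  0.0299] grasp_f [-0.0003 -0.0206  0.0421] toolz_f [-0.001 -0.763 -0.646] F_f [-0.69  0.31 -2.84] w 0.534 q [ 0.39  0.46  1.74 -0.85  1.35  0.65]
```

Emit:
arm_command(increments=[[[0.08,0,0.06,0,0,0,1],[0.15,0,0.13,0,0,0,1],[0.23,0,0.19,0,0,0,1],[0.23,0,0.19,0,0,0,1]]])

```text
time_s: 7.25
ee_pos: [0.5469, -0.0233, 0.0294]
ee_rot: [0.604, 0.676, -0.279, 0.316]
wrist_force: [-7.1, 3.3, 13.4]
width: 0.533
```

```bash
python3 -c "
from h import *
show()"
```

```text
t 7.25 tcp_f [ 0.0002 -0.0353  0.0294] grasp_f [ 0.0002 -0.0208  0.0416] toolz_f [-0.001 -0.765 -0.644] F_f [-6.66  4.11 13.39] w 0.533 q [ 0.39  0.46  1.74 -0.86  1.35  0.65]
```

Emit:
arm_command(increments=[[[0,0,0,0,0,0,1],[0,0,0,0,0,0,1],[0,0,0,0,0,0,0.42],[0,0,0,0,0,0,0.35],[0,0,0,0,0,0,0.25],[0,0,0,0,0,0,0.2],[0,0,0,0,0,0,0.2],[0,0,0,0,0,0,0.2],[0,0,0,0,0,0,0.2]]])

```text
time_s: 8.15
ee_pos: [0.5469, -0.0233, 0.0294]
ee_rot: [0.604, 0.676, -0.279, 0.316]
wrist_force: [-0.2, -0.2, 0.4]
width: 0.804
```

```bash
python3 -c "
from h import *
show()
t=manip.capture('top')[...,::-1];s=manip.capture('side')[...,::-1]
b=cv2.resize(t[140:240,190:340],None,fx=5,fy=5,interpolation=cv2.INTER_CUBIC)
cv2.imwrite('pics/t5.png',b)"
```

```text
t 8.15 tcp_f [ 0.0002 -0.0353  0.0294] grasp_f [ 0.0002 -0.0208  0.0416] toolz_f [-0.001 -0.765 -0.644] F_f [-0.19 -0.14  0.41] w 0.804 q [ 0.39  0.46  1.74 -0.86  1.35  0.65]
```

View pics/t5.png

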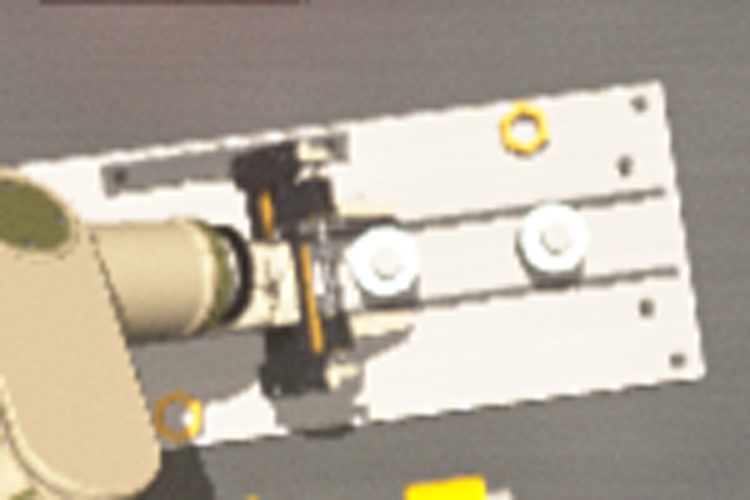

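Valve b stands free (neck at crop pixel (387,262)). Next I'll retract along the tool axis and then lift.

Emit:
arm_command(increments=[[[0,0,-0.7,0,0,0,0.2],[0,0,-1.8,0,0,0,0.2],[0,0,-3.2,0,0,0,0.2],[0,0,-5,0,0,0,0.2],[0,0,-7,0,0,0,0.2],[0,0,-9,0,0,0,0.2],[-3,0,-11.5,0,0,0,0.2],[-6,0,-14,0,0,0,0.2],[-9,0,-16.5,0,0,0,1],[-9,0,-16.5,0,0,0,1]]])

```text
time_s: 9.25
ee_pos: [0.5411, 0.047, 0.2121]
ee_rot: [0.605, 0.676, -0.275, 0.319]
wrist_force: [0.4, 0.2, 0.9]
width: 0.677
```

```bash
python3 -c "
from h import *
show(); go([0,-.26,.25],10,0); go([0,-.26,.10],10,0)
t=manip.capture('top')[...,::-1]
for p in[(.0,-.1535,.09),(.0,-.0206,.09)]: print(proj('top',f2w(p)).round(1))
cv2.imwrite('pics/t6.png',t)
g=t[140:240,190:340]
b=cv2.resize(g,None,fx=5,fy=5,interpolation=cv2.INTER_CUBIC)
for (u,v) in[(387,262),(557,236)]: print(w2f(ray('top',(190+(u+.5)/5-.5,140+(v+.5)/5-.5),.09)).round(4))
"
```

```text
t 9.25 tcp_f [0.0029 0.0352 0.2121] grasp_f [0.0027 0.0497 0.2244] toolz_f [ 0.007 -0.763 -0.646] F_f [0.38 0.13 0.85] w 0.677 q [ 0.5   0.25  1.62 -0.79  1.65  0.48]
cm [-21.97  -0.14  20.08] deg [ 0.78 59.74 -0.47]
cm [-10.53  -0.37  29.77] deg [ 0.78 59.74 -0.47]
[300.4 186.9]
[266.  191.5]
[-0.0022 -0.0242  0.09  ]
[ 1.000e-04 -1.558e-01  9.000e-02]
```

Emit:
arm_command(increments=[[[-22,-0.1,20,0.8,59.7,-0.5,1],[-22,-0.1,20,0.8,59.7,-0.5,1],[-22,-0.1,20,0.8,59.7,-0.5,1],[-22,-0.1,20,0.8,59.7,-0.5,1],[-22,-0.1,20,0.8,59.7,-0.5,1],[-22,-0.1,20,0.8,59.7,-0.5,1],[-22,-0.1,20,0.8,59.7,-0.5,1],[-22,-0.1,20,0.8,59.7,-0.5,1],[-22,-0.1,20,0.8,59.7,-0.5,1],[-22,-0.1,20,0.8,59.7,-0.5,1]]])

```text
time_s: 10.3
ee_pos: [0.573, -0.2447, 0.2468]
ee_rot: [0.661, 0.746, 0.055, -0.066]
wrist_force: [-0.0, -0.4, -0.5]
width: 0.005
```

```bash
python3 -c "
from h import *
show(); go([0,-.225,.07],10,0); go([0,-.225,.032],10,0)
t=manip.capture('top')[...,::-1];s=manip.capture('side')[...,::-1]
b=cv2.resize(t[145:240,180:345],None,fx=4,fy=4,interpolation=cv2.INTER_CUBIC);a=cv2.resize(s[110:270,170:335],None,fx=4,fy=2,interpolation=cv2.INTER_CUBIC)
cv2.imwrite('pics/t7.png',b)
"
```

```text
t 10.3 tcp_f [-0.0003 -0.2582  0.2468] grasp_f [-2.000e-04 -2.615e-01  2.655e-01] toolz_f [-0.006  0.172 -0.985] F_f [-0.06 -0.37 -0.48] w 0.005 q [-0.57  0.28  1.27  0.13  1.7  -0.68]
cm [ 0.23  0.13 17.99] deg [-0.32  0.08  0.05]
cm [-0.43  0.15 21.73] deg [-0.32  0.08  0.05]
```

View pics/t7.png

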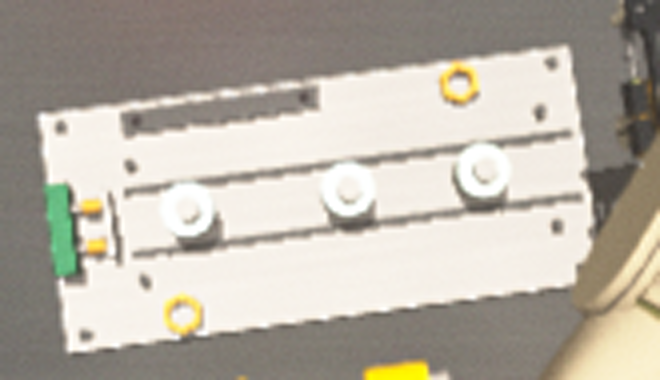

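All three valves stand in the lane, at crop pixels (190,210), (349,190) and (483,170), and the loose items haven't moved. Next I'll descend behind the last one.

Emit:
arm_command(increments=[[[0,0.1,5,-0.3,0,0,1],[0,0.1,10,-0.3,0,0,1],[-0.2,0.15,14.5,-0.3,0,0,1],[-0.3,0.15,18,-0.3,0,0,1],[-0.4,0.15,20.3,-0.3,0,0,1],[-0.4,0.15,21.4,-0.3,0,0,1],[-0.4,0.15,21.7,-0.3,0,0,1],[-0.4,0.15,21.7,-0.3,0,0,1]]])

```text
time_s: 11.2
ee_pos: [0.5709, -0.2102, 0.0347]
ee_rot: [0.659, 0.747, 0.057, -0.063]
wrist_force: [0.4, 1.0, 0.5]
width: 0.003
```

```bash
python3 -c "
from h import *
show(); 
for y in(-.205,-.1,.0,.05,.076):go([0,y,.032],10,0)"
```

```text
t 11.2 tcp_f [ 0.0017 -0.2237  0.0347] grasp_f [ 0.0017 -0.2269  0.0534] toolz_f [ 0.002  0.17  -0.985] F_f [0.46 0.92 0.49] w 0.003 q [-0.52  0.39  1.54  0.14  1.32 -0.69]
cm [ 1.8  -0.16  0.58] deg [0.1  0.2  0.27]
cm [12.14 -0.12  2.37] deg [0.1  0.2  0.27]
cm [22.   -0.07  4.07] deg [0.1  0.2  0.27]
cm [26.92 -0.05  4.92] deg [0.1  0.2  0.27]
cm [29.49 -0.04  5.36] deg [0.1  0.2  0.27]
```

Emit:
arm_command(increments=[[[0.6,-0.05,0.1,0,0,0,1],[1.2,-0.1,0.2,0,0,0,1],[1.8,-0.15,0.3,0,0,0,1],[2.4,-0.15,0.4,0,0,0,1],[2.9,-0.15,0.5,0,0,0,1],[3.3,-0.15,0.57,0,0,0,1],[3.7,-0.15,0.64,0,0,0,1],[4.1,-0.15,0.71,0,0,0,1],[4.5,-0.15,0.78,0,0,0,1],[5,-0.15,0.86,0,0,0,1],[5.5,-0.15,0.95,0,0,0,1],[6,-0.15,1.03,0,0,0,1],[6.5,-0.15,1.12,0,0,0,1],[7,-0.15,1.2,0,0,0,1],[7.5,-0.15,1.3,0,0,0,1],[8,-0.15,1.38,0,0,0,1],[8.5,-0.15,1.46,0,0,0,1],[9,-0.15,1.55,0,0,0,1],[9.4,-0.15,1.62,0,0,0,1],[9.6,-0.15,1.65,0,0,0,1]]])

```text
time_s: 13.2
ee_pos: [0.5572, -0.1132, 0.0347]
ee_rot: [0.659, 0.747, 0.057, -0.063]
wrist_force: [-0.2, -1.5, 0.0]
width: 0.003
```

```bash
python3 -c "
from h import *
show(); 
for y in(-.0,.05):go([0,y,.035],10,0)
s=manip.capture('side')[...,::-1]
cv2.imwrite('pics/s8.png',cv2.resize(s[110:270,170:335],None,fx=3.6,fy=3.6,interpolation=cv2.INTER_CUBIC))"
```

```text
t 13.2 tcp_f [-0.0003 -0.1258  0.0347] grasp_f [-0.0003 -0.129   0.0534] toolz_f [ 0.002  0.17  -0.985] F_f [-0.37 -1.51  0.02] w 0.003 q [-0.39  0.28  1.68  0.16  1.27 -0.57]
cm [12.4   0.09  2.11] deg [0.09 0.2  0.29]
cm [17.33  0.11  2.96] deg [0.09 0.2  0.29]
```

View pics/s8.png

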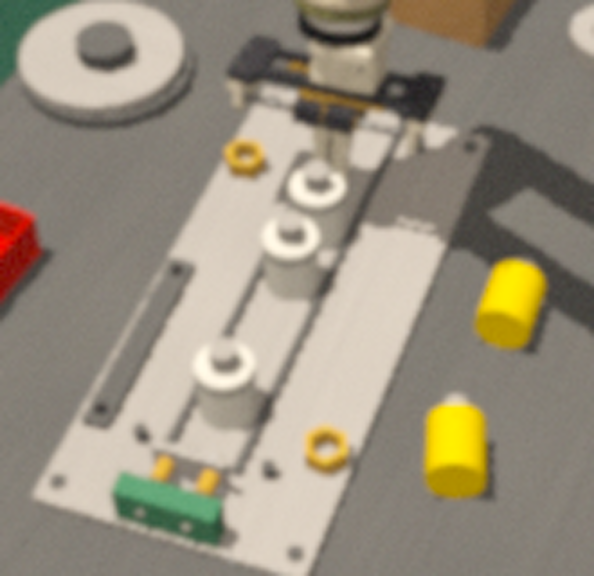

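The last valve is being pushed upright and has almost reached the middle one (necks at crop pixels (318,172) and (291,226)). I'll continue.

Emit:
arm_command(increments=[[[0.5,0,0.09,0,0,0,1],[1,0,0.17,0,0,0,1],[1.4,0,0.24,0,0,0,1],[1.8,0,0.31,0,0,0,1],[2.3,0,0.39,0,0,0,1],[2.8,0,0.48,0,0,0,1],[3.3,0,0.56,0,0,0,1],[3.9,0,0.66,0,0,0,1],[4.5,0,0.77,0,0,0,1],[5.1,0,0.87,0,0,0,1],[5.7,0,0.97,0,0,0,1],[6.3,0,1.07,0,0,0,1],[6.9,0,1.17,0,0,0,1],[7.5,0,1.28,0,0,0,1],[8.1,0,1.38,0,0,0,1],[8.7,0,1.48,0,0,0,1],[9.3,0,1.58,0,0,0,1],[9.9,0,1.68,0,0,0,1],[10.4,0,1.77,0,0,0,1],[10.8,0,1.84,0,0,0,1]]])

```text
time_s: 15.25
ee_pos: [0.5436, -0.0039, 0.035]
ee_rot: [0.659, 0.747, 0.058, -0.063]
wrist_force: [-1.0, -2.0, -1.1]
width: 0.007
```

```bash
python3 -c "
from h import *
show(); go([0,.05,.035],10,0)"
```

```text
t 15.25 tcp_f [-0.0008 -0.0156  0.035 ] grasp_f [-0.0008 -0.0188  0.0537] toolz_f [ 0.002  0.17  -0.985] F_f [-1.21 -1.84 -1.09] w 0.007 q [-0.22  0.18  1.79  0.17  1.23 -0.4 ]
cm [6.46 0.11 1.12] deg [0.09 0.18 0.3 ]
```

Pushing on until just before the stop (tip y about 0.055).

Emit:
arm_command(increments=[[[0.4,0,0.07,0,0,0,1],[0.8,0,0.14,0,0,0,1],[1.2,0.05,0.2,0,0,0,1],[1.6,0.05,0.27,0,0,0,1],[2,0.1,0.34,0,0,0,1],[2.4,0.1,0.41,0,0,0,1],[2.8,0.1,0.48,0,0,0,1],[3.2,0.1,0.54,0,0,0,1],[3.6,0.1,0.61,0,0,0,1],[4,0.1,0.68,0,0,0,1],[4.4,0.1,0.75,0,0,0,1],[4.8,0.1,0.82,0,0,0,1],[5.2,0.1,0.88,0,0,0,1],[5.6,0.1,0.95,0,0,0,1],[6,0.1,1.02,0,0,0,1],[6.4,0.1,1.1,0,0,0,1],[6.7,0.1,1.15,0,0,0,1],[7,0.1,1.2,0,0,0,1]]])

```text
time_s: 17.05
ee_pos: [0.5358, 0.0664, 0.0351]
ee_rot: [0.659, 0.747, 0.057, -0.063]
wrist_force: [0.3, -8.5, -2.3]
width: 0.004
```

```bash
python3 -c "
from h import *
show(); 
s=manip.capture('side')[...,::-1];t=manip.capture('top')[...,::-1]
cv2.imwrite('pics/s9f.png',s);cv2.imwrite('pics/t9f.png',t)
a=cv2.resize(s[150:270,170:270],None,fx=4,fy=4,interpolation=cv2.INTER_CUBIC);b=cv2.resize(t[160:240,185:265],None,fx=5,fy=6,interpolation=cv2.INTER_CUBIC)
cv2.imwrite('pics/s9.png',np.hstack([a,b]))"
```

```text
t 17.05 tcp_f [-0.0001  0.0551  0.0351] grasp_f [-0.0001  0.0519  0.0538] toolz_f [ 0.002  0.169 -0.986] F_f [-0.69 -8.51 -2.31] w 0.004 q [-0.09  0.15  1.82  0.18  1.2  -0.28]
```

View pics/s9.png

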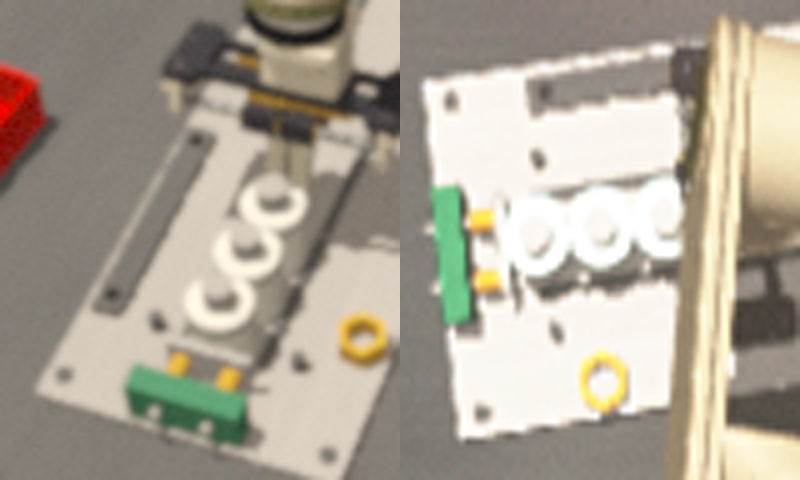

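The row is tight and upright, at the stop. Next I'll measure the stop plate's displacement from the orange rods and the plate edge, against the first images.

```bash
cat >> h.py <<'E'
from scipy.ndimage import map_coordinates
def prof(img,n,x,z,ys):
    uv=np.array([proj(n,f2w([x,y,z])) for y in ys])
    return np.array([map_coordinates(img[...,c].astype(float),[uv[:,1],uv[:,0]],order=1) for c in range(3)])
def stopshift(im1,n,im0):
    """mean orange-rod length change and plate dark-line position, mm"""
    ys=np.arange(.20,.275,.0005); out=[]
    for im in(im0,im1):
        o=0
        for x in np.arange(-.03,.031,.001):
            p=prof(im,n,x,.03,ys); h=np.clip((p[2]-p[0])-40,0,60)/60; o+=h.sum()*.5
        out.append(o/1)
    return out
E
python3 - <<'E'
from h import *
for n in("top","side"):
    a=cv2.imread(f"pics/{n}0.png"); b=cv2.imread(f"pics/{n[0]}9f.png")
    print(n,"orange area mm2",np.round(stopshift(b,n,a),1))
    ys=np.arange(.205,.262,.003)
    for x in(-.030,.030) :
        for im in(a,b): print(x,np.mean([prof(im,n,x+d,.046,ys).mean(0) for d in(-.002,0,.002)],axis=0).round(0).astype(int))
E
```

```text
Traceback (most recent call last):
  File "h.py", line 34, in stopshift
    p=prof(im,n,x,.03,ys); h=np.clip((p[2]-p[0])-40,0,60)/60; o+=h.sum()*.5
  File "h.py", line 26, in prof
    uv=np.array([proj(n,f2w([x,y,z])) for y in ys])
                 ~~~~^^^^^^^^^^^^^^^^
  File "h.py", line 9, in proj
    i,M,p=cam(n); c=M.T@(np.array(P)-p); return np.array([i["fx"]*c[0]/c[2]+i["cx"],i["fy"]*c[1]/c[2]+i["cy"]])
          ~~~^^^
  File "h.py", line 5, in cam
    i=manip.camera_info(n); return i,R.from_quat(i["rotation"]).as_matrix(),np.array(i["position"])
ValueError: time passes only in moves, steps and waits
```

```bash
sed -i 's/^def cam(n):/import functools\n@functools.lru_cache\ndef cam(n):/' h.py
cat > m.py <<'E'
from h import *
import sys
for n in("top","side"):
    a=cv2.imread(f"pics/{n}0.png"); b=cv2.imread(f"pics/{n[0]}{sys.argv[1]}f.png")
    print(n,"orange area mm2",np.round(stopshift(b,n,a),1))
    ys=np.arange(.205,.262,.003)
    for x in(-.030,.030) :
        for im in(a,b): print(x,np.mean([prof(im,n,x+d,.046,ys).mean(0) for d in(-.002,0,.002)],axis=0).round(0).astype(int))
E
python3 m.py 9
```

```text
top orange area mm2 [560.1 600.3]
-0.03 [145 163 221 231 199 168 145 144 171 189 199 200 154 107 102 144 152 150
 148 147]
-0.03 [211 168 135 164 206 199 167 145 146 153 170 197 156 111 104 143 153 152
 150 150]
0.03 [212 198 240 245 242 239 240 241 239 240 243 247 188 125  94 136 146 148
 147 147]
0.03 [248 235 207 223 236 239 233 238 239 239 240 240 182 122  95 140 149 150
 148 148]
side orange area mm2 [753.3 626.2]
-0.03 [194 188 174 151 131 127 128 128 128 129 128 125 124 125 126 125 124 124
 124 117]
-0.03 [132 145 165 177 171 148 131 131 133 132 132 133 137 137 133 129 129 130
 128 120]
0.03 [191 191 187 174 166 172 182 189 194 195 195 192 183 162 138 127 124 124
 122 116]
0.03 [193 191 195 198 193 179 173 182 191 197 199 198 188 167 143 131 129 129
 128 120]
```

The stop has moved about 5.5 mm. Spring 3.9 N plus about 4.5 N of floor friction fits the measured 8.5 N. I'll push 7 mm more.

Emit:
arm_command(increments=[[[0.15,0,0.03,0,0,0,1],[0.3,0,0.05,0,0,0,1],[0.45,0,0.08,0,0,0,1],[0.58,0,0.1,0,0,0,1],[0.68,0,0.12,0,0,0,1],[0.68,0,0.12,0,0,0,1],[0.68,0,0.12,0,0,0,1],[0.68,0,0.12,0,0,0,1]]])

```text
time_s: 17.95
ee_pos: [0.5352, 0.0723, 0.0351]
ee_rot: [0.659, 0.747, 0.057, -0.062]
wrist_force: [0.6, -9.0, -1.9]
width: 0.003
```

```bash
python3 -c "
from h import *
show(); 
s=manip.capture('side')[...,::-1];t=manip.capture('top')[...,::-1]
cv2.imwrite('pics/s10f.png',s);cv2.imwrite('pics/t10f.png',t)
a=cv2.resize(s[150:270,170:270],None,fx=4,fy=4,interpolation=cv2.INTER_CUBIC);b=cv2.resize(t[160:240,185:265],None,fx=5,fy=6,interpolation=cv2.INTER_CUBIC)
cv2.imwrite('pics/s10.png',np.hstack([a,b]))"; python3 m.py 10
```

```text
t 17.95 tcp_f [0.     0.0611 0.0351] grasp_f [-0.      0.0579  0.0538] toolz_f [ 0.002  0.168 -0.986] F_f [-0.45 -9.01 -1.86] w 0.003 q [-0.08  0.15  1.83  0.18  1.2  -0.27]
top orange area mm2 [560.1 592.1]
-0.03 [145 163 221 231 199 168 145 144 171 189 199 200 154 107 102 144 152 150
 148 147]
-0.03 [181 220 236 183 135 163 216 222 186 164 156 156 128  99 103 144 151 151
 150 149]
0.03 [212 198 240 245 242 239 240 241 239 240 243 247 188 125  94 136 146 148
 147 147]
0.03 [251 250 248 231 199 201 244 247 243 240 239 240 188 131 103 140 149 149
 146 146]
side orange area mm2 [753.3 424.6]
-0.03 [194 188 174 151 131 127 128 128 128 129 128 125 124 125 126 125 124 124
 124 117]
-0.03 [124 127 132 145 165 181 177 151 133 131 133 132 135 136 135 129 129 131
 129 121]
0.03 [191 191 187 174 166 172 182 189 194 195 195 192 183 162 138 127 124 124
 122 116]
0.03 [195 193 195 198 201 199 188 175 172 182 191 192 185 166 144 132 130 129
 127 118]
```

View pics/s10.png

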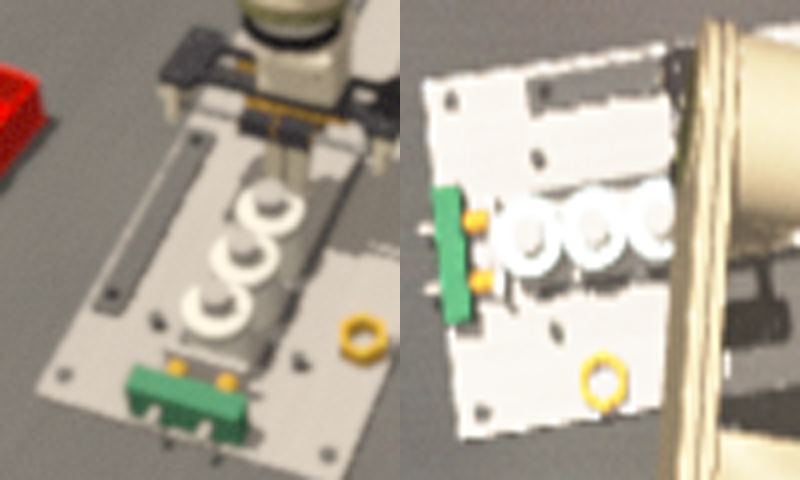

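The row is upright and tight. Image edges put the stop at about 11.3 mm, so I'll add a final 1 mm and then hold.

Emit:
arm_command(increments=[[[0.05,0,0.01,0,0,0,1],[0.1,0,0.02,0,0,0,1],[0.12,0,0.02,0,0,0,1],[0.12,0,0.02,0,0,0,1],[0.12,0,0.02,0,0,0,1],[0.12,0,0.02,0,0,0,1],[0.12,0,0.02,0,0,0,1],[0.12,0,0.02,0,0,0,1],[0.12,0,0.02,0,0,0,1],[0.12,0,0.02,0,0,0,1]]])

```text
time_s: 19.05
ee_pos: [0.5354, 0.0723, 0.0351]
ee_rot: [0.66, 0.747, 0.056, -0.061]
wrist_force: [0.7, -8.9, -2.9]
width: 0.006
```

```bash
python3 -c "
from h import *
show(); 
s=manip.capture('side')[...,::-1];t=manip.capture('top')[...,::-1]
cv2.imwrite('pics/s11f.png',s);cv2.imwrite('pics/t11f.png',t)
cv2.imwrite('pics/s11.png',cv2.resize(s[90:290,120:350],None,fx=3,fy=3,interpolation=cv2.INTER_CUBIC))
show()"; python3 m.py 11
```

```text
t 19.05 tcp_f [0.0002 0.061  0.0351] grasp_f [0.0001 0.0579 0.0538] toolz_f [ 0.003  0.166 -0.986] F_f [-0.33 -8.96 -2.93] w 0.006 q [-0.08  0.15  1.83  0.18  1.2  -0.27]
t 19.15 tcp_f [0.0002 0.0611 0.0351] grasp_f [0.0001 0.0579 0.0538] toolz_f [ 0.003  0.166 -0.986] F_f [ 0.21 -9.58 -1.42] w 0.007 q [-0.08  0.15  1.83  0.18  1.2  -0.27]
top orange area mm2 [560.1 593. ]
-0.03 [145 163 221 231 199 168 145 144 171 189 199 200 154 107 102 144 152 150
 148 147]
-0.03 [182 220 236 183 136 164 218 222 184 162 155 157 128  99 104 144 152 153
 151 150]
0.03 [212 198 240 245 242 239 240 241 239 240 243 247 188 125  94 136 146 148
 147 147]
0.03 [251 250 247 231 198 200 244 246 243 240 239 239 188 131 102 141 150 151
 149 148]
side orange area mm2 [753.3 425.2]
-0.03 [194 188 174 151 131 127 128 128 128 129 128 125 124 125 126 125 124 124
 124 117]
-0.03 [125 127 132 144 164 181 176 150 133 132 132 132 134 136 134 130 128 128
 128 120]
0.03 [191 191 187 174 166 172 182 189 194 195 195 192 183 162 138 127 124 124
 122 116]
0.03 [195 194 197 200 201 199 188 175 171 181 190 193 185 165 143 130 127 128
 126 120]
```

The re-anchored command only cancelled the arm's sag. I'll command 2 mm.

Emit:
arm_command(increments=[[[0.06,0,0.01,0,0,0,1],[0.12,0,0.02,0,0,0,1],[0.18,0,0.03,0,0,0,1],[0.22,0,0.04,0,0,0,1],[0.22,0,0.04,0,0,0,1],[0.22,0,0.04,0,0,0,1],[0.22,0,0.04,0,0,0,1],[0.22,0,0.04,0,0,0,1],[0.22,0,0.04,0,0,0,1],[0.22,0,0.04,0,0,0,1]]])

```text
time_s: 20.15
ee_pos: [0.5355, 0.0731, 0.0351]
ee_rot: [0.66, 0.747, 0.056, -0.06]
wrist_force: [1.8, -10.2, -2.0]
width: 0.005
```

```bash
python3 -c "
from h import *
show(); 
s=manip.capture('side')[...,::-1];t=manip.capture('top')[...,::-1]
cv2.imwrite('pics/s12f.png',s);cv2.imwrite('pics/t12f.png',t)
show()
# scene-change check outside the robot/lane: nuts, bar, oil, bearing, yellow parts
from numpy import array
def blobs(im):
    h=cv2.cvtColor(im,cv2.COLOR_BGR2HSV); m=cv2.inRange(h,(15,120,110),(35,255,255)); n,l,st,c=cv2.connectedComponentsWithStats(m)
    return [(c[i].round(1).tolist(),int(st[i,4])) for i in range(1,n) if st[i,4]>15]
print(blobs(cv2.imread('pics/side0.png')));print(blobs(s))
"; python3 m.py 12
```

```text
t 20.15 tcp_f [0.0004 0.0618 0.0351] grasp_f [0.0003 0.0587 0.0538] toolz_f [ 0.003  0.163 -0.987] F_f [  0.56 -10.37  -2.03] w 0.005 q [-0.07  0.15  1.83  0.17  1.2  -0.26]
t 20.25 tcp_f [0.0004 0.0618 0.0351] grasp_f [0.0004 0.0587 0.0538] toolz_f [ 0.003  0.163 -0.987] F_f [  0.37 -10.57  -2.4 ] w 0.004 q [-0.07  0.15  1.83  0.17  1.2  -0.26]
[([371.3, 35.2], 2525), ([435.9, 73.4], 407), ([297.6, 98.9], 1182), ([237.5, 153.3], 82), ([311.3, 194.3], 370), ([141.5, 200.0], 99), ([296.3, 234.8], 431), ([260.2, 234.4], 95), ([215.1, 239.7], 28), ([227.2, 243.2], 32), ([76.9, 262.2], 140)]
[([395.3, 16.7], 2812), ([300.4, 118.5], 53), ([240.3, 177.5], 43), ([311.2, 194.7], 362), ([141.5, 199.9], 100), ([296.4, 234.8], 438), ([260.2, 234.4], 97), ([214.0, 241.5], 16), ([226.2, 245.3], 16), ([77.0, 262.1], 141)]
top orange area mm2 [560.1 574.6]
-0.03 [145 163 221 231 199 168 145 144 171 189 199 200 154 107 102 144 152 150
 148 147]
-0.03 [182 221 236 188 142 169 223 232 191 166 156 156 130  98 102 144 151 152
 151 150]
0.03 [212 198 240 245 242 239 240 241 239 240 243 247 188 125  94 136 146 148
 147 147]
0.03 [252 251 249 235 200 198 244 248 245 241 240 240 187 130 102 141 150 150
 148 148]
side orange area mm2 [753.3 403.6]
-0.03 [194 188 174 151 131 127 128 128 128 129 128 125 124 125 126 125 124 124
 124 117]
-0.03 [124 126 130 140 158 177 176 155 134 128 134 134 135 136 134 129 129 129
 128 121]
0.03 [191 191 187 174 166 172 182 189 194 195 195 192 183 162 138 127 124 124
 122 116]
0.03 [195 193 194 195 198 200 194 181 171 179 188 191 184 166 143 131 129 130
 127 119]
```

```bash
python3 -c "
from station import manip
print(manip.close_job())"
```

```text
the job is handed in; nothing more can be done
None
```

I gripped the tipped valve, turned it 90° in the air and set it upright in the lane. I then pushed all three valves with the closed fingers into one row against the stop plate, and handed the job in at about 20 s with the arm still pressing.

**Last checks:**
- **Stop travel:** shifts of the plate's edges in the camera images put the stop at about 12 mm of its 25 mm, give or take 1 mm. The finger advance agrees.
- **Push force:** the wrist reads 10.4–10.6 N along the lane. The spring accounts for about 8.5 N at that travel. The rest is probably floor friction and sensor bias.
- **Row:** it was tight and upright in the last picture I viewed. That was before the final adjustment of about 1 mm, because I had reached the picture limit.
- **Loose things:** the near nut and the yellow look-alikes hadn't moved. The far nut was hidden behind the gripper at the end. I last saw it in place while pushing the row. The clamp bar, oil, bearing and carton were not measured at the end, and the arm never worked close to them.

**One adjustment that failed:** a first 1 mm correction produced no motion, because it only made up for the arm giving way under load. I repeated it with a 2 mm command.

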